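# Clamp a blank on the carver's sloping jig

## Robot

A 6-joint arm with a two-finger parallel gripper is mounted at the origin on the work surface. World frame = base frame: x ahead of the robot, y to its left, z up, the work surface at z = 0. Lengths are in mm, angles in rad, forces in N, time in s.
With the tool pointing down it reaches from about 350 to 975 mm from the base axis. Payload 7.1 kg.
Tool frame: the origin (TCP) lies at the centre of the arm's flange, where the gripper is bolted on; the fingertips stand 182 mm ahead of it and the grasp point (between the pads) lies 163 mm ahead of it; z points along the fingers, y is the line along which they close (so a half turn about z gives the same grasp; the last joint's range is limited). The gripper opens to 88 mm and grips with 3 to 60 N. Pads are 20 mm wide; open, the fingers measure 115 mm over their backs; the gripper's body (75 mm by 178 mm) begins 61 mm behind the grasp point.
Start: joints at [1.129, 0.423, 1.63, -0, 1.089, -0.019], TCP at [256.415, 569.963, 404.675] pointing down, gripper open.
Joint ranges: [-3, 3], [-0.9, 2.11], [0.09, 2.58], [-1.31, 4.45], [0.11, 2.69], [-2.54, 2.54]. Speed limits (rad/s): [2.39, 2.39, 3.01, 3.14, 3.14, 3.14].

## Interface

Orientations are given as a rotation vector (axis times angle).
In Python, from workcell import readout, get_image, ctrl gives the robot as it stands.
- The arm moves only by the tool step_arm, never from a script. Its argument "targets" is a list that holds one entry, the list of rows, each a list of 7 numbers: the shift along the world's x, y, z as a fraction of full scale, then the turn, a rotation vector about the world's x, y, z as a fraction of full scale, then the opening, from 0 (shut) to 1 (fully open). In form: [[[dx, dy, dz, wx, wy, wz, claw], ...]]. A call has exactly 5 rows; each row shifts and turns the commanded pose from where the row before left it; what a row does not reach is not made up. Full scale, the value 1, is 0.05 m for a shift and 4 degrees for a turn. A row lasts 1/8 s, in which the tool goes at most 62.5 mm and 10.7 degrees, less where a joint would pass 70% of its speed; a pose out of reach is approached as far as the arm can. A call with a number of a shift or a turn outside -1 to 1 is refused whole. A call with a gripper value outside its range is refused whole. The fingers move at their own pace and stop on an object; the grip force is fixed at half the most. Time passes only in rows, so rows that do not move let the fingers close, or fill a call up. It gives the time, the measured TCP pose, the force, the opening and the grip force at its end, in the units of the state.
- readout.get_obs(): the state, without advancing time (a new reading comes with each control period).
- get_image(name): name is "scene" or "side" or "wrist"; returns a dict with "pixels" (400x640x3 uint8, red, green, blue), "intrinsics" (3x3 intrinsics, pixels), "extrinsics" (4x4, takes a point from world to camera coordinates). Camera axes: x right, y down, z forward; pixel columns grow to the right and rows downward; lengths in mm; the calibration is good to about 2 mm. A picture is of the moment at which its call begins. There is no depth.
- ctrl.close_job(): hands the job in; it is judged then, once.
The state is a dict: "t": time; "qpos": joint angles; "qvel": joint speeds; "joint_torque": joint torques, N m; "ee_pos": TCP position; "orientation": TCP orientation; "ft_force": force on the tool from outside, world axes, zero at the start; "moment": the same for the moment, N m; "width": finger opening in mm; "grasp_force": force on a finger pad.
Only numpy, scipy, OpenCV 4.12 (cv2) and the standard library are available. Lean on these libraries where they do the work, as an engineer would, in place of code of your own. Each camera call takes 0.05 s, during which the arm holds its last target. There are 200 camera calls.

## Task

On the sloping carving jig, slide the long wooden square along its ledge until its end butts against the stop block. Then turn the T-handle of the screw clamp clockwise, regrasping as needed, until clearly rising resistance shows that the wood is firmly clamped, but do not force it further or the foot will crush the soft wood. Let go, with the wood still lying along the ledge and against the stop, and do not disturb the chess pieces and tools standing about.

Things in the scene. Friction and masses are not known exactly. Their poses are not given: they have to be found in the camera images.
- bed: Fixed wooden bed, sloping 30 deg, low side to the robot. Axes: x up the slope, y level along the ledge to the stop, z square out of the bed. Origin: bed surface (z 0), at the ledge's inner face and the stop's face. In mm: surface x -21..101, y -300..35; ledge x -12..0, y -300..25, 12 high; stop block x -2..56, y 0..30, 34 high.
- clamp_axis (a point): Where the clamp screw's axis meets the bed surface: bed x 20, y -60 mm; axes as bed, the screw axis is along z. Clamp, a grey C-frame, in mm from this point in those axes: post x 42..66, y -22..22, up to z 96; arm over the wood x -26..66, y -17..17, z 76..96; round boss (30 wide) on the arm to z 102.
- stick: Loose squared wooden blank, 40 x 40 x 220 mm, 0.12 to 0.24 kg. Origin: centre of its underside; y along its length, axes as the bed's. Starts flat on the bed against the ledge, under the clamp foot but clear of it, end 20 to 50 mm short of the stop. Home against the stop, its origin is at bed x 20, y -110, z 0 mm. Its -y end stands clear and can be gripped across the 40 mm width.
- spindle: Clamp screw with the T-handle, cork packing and sprung 30 mm round steel foot it carries. Origin on its axis; it sinks along bed -z 4 mm per rad of tightening. The cork between screw and foot is of unknown thickness, so where the foot meets the wood cannot be measured and has to be felt: 0.5 to 3.2 rad after the start.
- handle_grip (a point): Middle of the T-handle's bar, on the screw axis: where to hold it. Round steel bar 12 mm thick (15 at its ends), 71 mm long, square to the screw axis. Starts 154 to 161 mm above the bed, sinks 4 mm per rad as it tightens. Below it only a 12 mm stem down to the boss. Site axes: x along the bar, z along the screw axis away from the bed.
- handle (a joint): T-handle turn, rad, growing clockwise seen from above it (tightening). Starts -0.6..0.9, limits -1.2..6.2. At q the bar lies along (cos q, -sin q) in bed x, y. Free: 0.18 N m (+0.06 per rad/s). From foot contact the torque rises 0.3 N m per rad above its free reading: +0.1 just holds, +0.2 (50 N) is right, +0.44 (110 N) crushes. Let go, it stays, or springs back to 45 N if tighter.
- king: Bystander: turned wooden chess king, 40 mm wide, 100 mm tall; origin under its base.
- rook: Bystander: turned wooden rook, 36 mm wide, 62 mm tall, beside the jig's stop end; origin under its base.
- pawn: Bystander: turned wooden pawn, 32 mm wide, 55 mm tall, beside the jig's other end; origin under its base.
- knight: Bystander: carved wooden knight, 34 mm wide, 80 mm tall; origin under its base.
- glue: Bystander: white glue bottle, 52 mm wide, 130 mm tall; origin under its base.
- mallet: Bystander: round dark wooden carver's mallet standing on its head, 80 mm wide, 205 mm tall; origin under its head.
- chisel: Bystander: wood-handled carving tool lying flat, 200 mm long; origin under its middle.
There are look-alikes about, which are no part of the job. What is shaped like the stick but blue is not meant.

How it is judged:
By the outcome, as a careful person would: the job done as asked, in the order asked, and still so for the second after the job is handed in, with the robot touching nothing.
It also fails if it takes over 64 s, if anything falls off the work surface, if the arm or the gripper's body presses on something with over 40 N, if the wrist force passes 120 N, or if a joint passes its speed limit or range.

## Working session

There is one attempt and no reset: what is moved stays moved. The work goes in short steps, Python scripts to look and compute and a tool call to move; the robot and the scene stay as the last step left them, time stands still between calls to the robot, and variables do not carry over. Pictures are saved under pics/ and viewed, at most 10 in all, crops included, and the job is handed in when it is done.

Besides the shell and the picture viewer there is one more tool, called after "Request:" as name(argument=value, ...), one argument or row to a line, values as JSON. step_arm: Moves the arm, as the interface text tells. Shift numbers are shares of 0.05 m and turn numbers shares of 4 degrees, none past 1 either way. Its arguments: {"type":"object","properties":{"targets":{"type":"array"}},"required":["targets"]}

```bash
mkdir -p pics; ls; python3 - <<'E'
from workcell import readout,get_image
import cv2,numpy as np
for n in("scene","side"):
    im=get_image(n);cv2.imwrite(f"pics/{n}0.png",im["pixels"][:,:,::-1]);np.savez(f"{n}0.npz",**im)
    print(n,im["intrinsics"].round(1).tolist(),im["extrinsics"].round(3).tolist())
print(readout.get_obs())
E
```

```text
pics
scene [[416.9, 0.0, 317.6], [0.0, 416.9, 196.8], [0.0, 0.0, 1.0]] [[-0.889, 0.457, 0.024, 490.143], [0.228, 0.489, -0.842, -4.574], [-0.397, -0.743, -0.538, 1641.271], [0.0, 0.0, 0.0, 1.0]]
side [[390.0, 0.0, 315.3], [0.0, 390.0, 195.2], [0.0, 0.0, 1.0]] [[0.996, -0.089, -0.012, -535.235], [-0.056, -0.51, -0.858, 137.668], [0.07, 0.855, -0.513, 1083.326], [0.0, 0.0, 0.0, 1.0]]
{'t': 0.1, 'qpos': array([ 1.12901059e+00,  4.23811934e-01,  1.63056717e+00,  4.97918415e-06,
        1.08859486e+00, -1.89708218e-02]), 'qvel': array([-0.00025465,  0.00020665, -0.00120633,  0.00085251,  0.00120828,
        0.00068257]), 'joint_torque': array([-7.38366816e-04, -5.45607698e+01, -2.74321961e+01,  6.45241700e-02,
        1.89294858e-02, -7.49895139e-05]), 'ee_pos': array([256.31678165, 569.77135522, 403.967818  ]), 'orientation': array([-6.59156274e-01, -3.07133591e+00,  2.11063674e-03]), 'ft_force': array([ 0.00932935, -0.28866387,  0.38171421]), 'moment': array([-0.06931972, -0.02603258, -0.00591751]), 'grasp_force': 0.0, 'width': 87.37080719676726}
```

View pics/scene0.png

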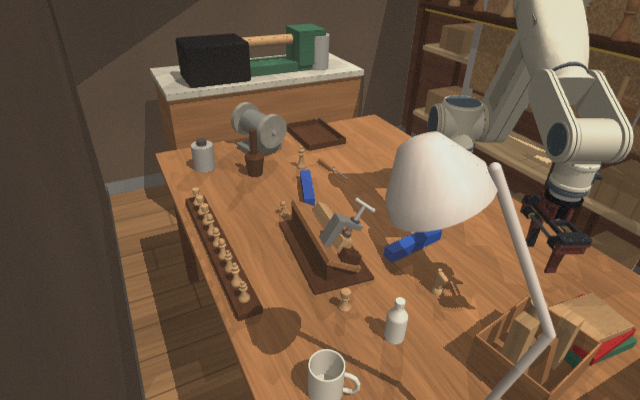

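View pics/side0.png

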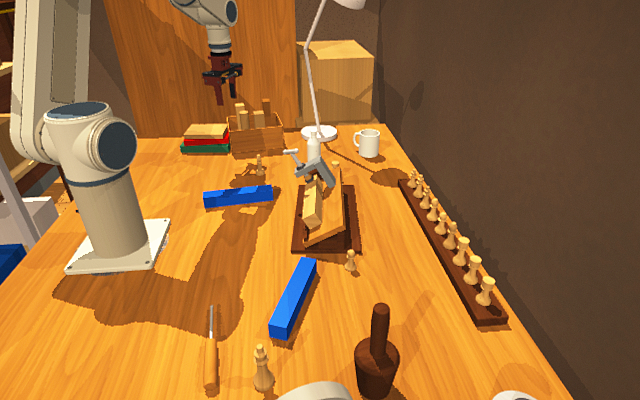

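The scene view shows the jig at about (325,240), with the clamp T-handle at (362,212) and blue decoys at (307,187) and (412,243). The side view shows the jig at (325,215) and the handle at (298,155). I'll zoom in next.

```bash
python3 - <<'E'
import cv2,numpy as np
a=cv2.imread("pics/scene0.png")[160:310,265:415]; b=cv2.imread("pics/side0.png")[130:270,260:400]
o=[cv2.resize(x,(0,0),fx=f,fy=f,interpolation=cv2.INTER_CUBIC) for x,f in((a,4/1.5),(b,400/140))]
a=cv2.resize(a,(600,600),interpolation=cv2.INTER_CUBIC);b=cv2.resize(b,(560,560),interpolation=cv2.INTER_CUBIC)
cv2.imwrite("pics/sc_c.png",a);cv2.imwrite("pics/si_c.png",b)
E
```

```text
(no output)
```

View pics/sc_c.png

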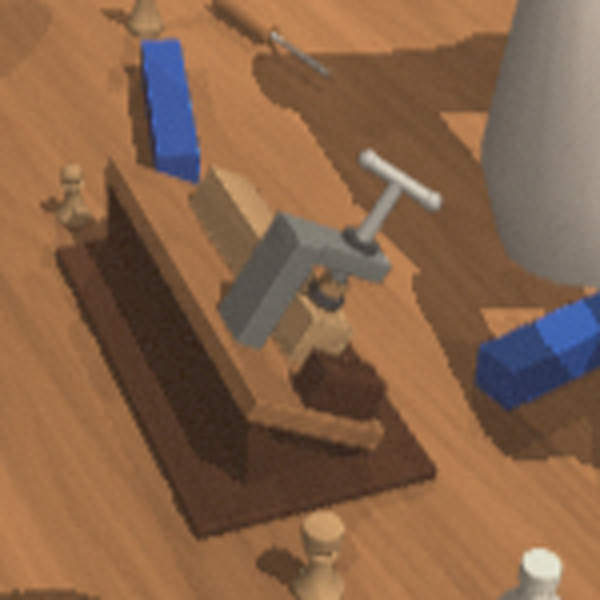

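View pics/si_c.png

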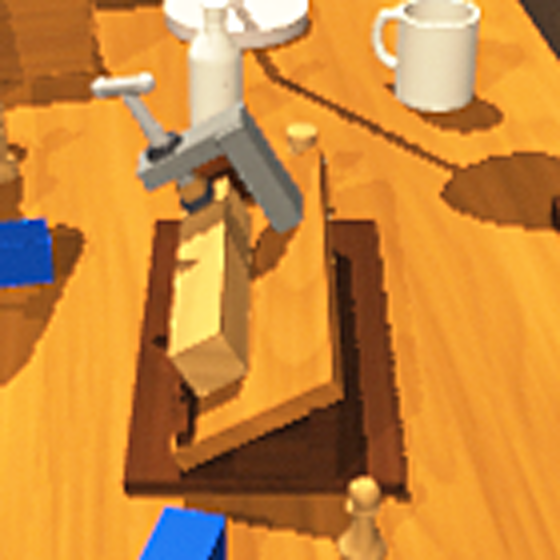

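The crops show the high bed edge running from scene (292,200) to (328,263), and the bar ends at scene (357,199) and (374,210), side (284.5,152) and (297,150). I'll triangulate these points for a coarse pose and refine it with the wrist camera.

```bash
cat > h.py <<'E'
import numpy as np,cv2
from scipy.spatial.transform import Rotation as R
def P(n):
    d=np.load(n+".npz");return d["intrinsics"]@d["extrinsics"][:3]
def tri(obs): # [(P,(u,v))...] -> point, rms px
    A=[]
    for p,(u,v) in obs: A+= [(u*p[2]-p[0]),(v*p[2]-p[1])]
    A=np.array(A);A/=np.linalg.norm(A[:,:3],axis=1)[:,None]
    X=np.linalg.lstsq(A[:,:3],-A[:,3],rcond=None)[0]
    r=[]
    for p,uv in obs:
        q=p@np.r_[X,1];r.append(np.round(q[:2]/q[2]-uv,1).tolist())
    return X,r
def ray(p,uv,z): # intersection with world plane z
    M=np.array([uv[0]*p[2]-p[0],uv[1]*p[2]-p[1]]);xy=np.linalg.solve(M[:,:2],-M[:,3]-M[:,2]*z);return np.r_[xy,z]
E
python3 - <<'E'
from h import *
S,D=P("scene0"),P("side0")
s=lambda x,y:np.array([265+x/4,160+y/4]);d=lambda x,y:np.array([260+x/4,130+y/4])
for n,a,b in[("hi-300",s(110,160),d(338,383)),("hi35",s(252,412),d(320,158)),("barA",s(368,157),d(98,87)),("barB",s(435,202),d(148,80)),("king? rook top",s(322,525),d(302,130)),("clamp top corner -y",s(285,215),d(215,118)),("armfar",s(388,262),d(142,172))]:
    X,r=tri([(S,a),(D,b)]);print(n,X.round(1),r)
for n,p,uv in[("base far35",S,s(200,530)),("base near35",S,s(435,470)),("base far-300",S,s(60,250)),("near-300",D,d(130,488)),("far-300",D,d(403,490)),("far35",D,d(378,222)),("near35",D,d(160,222))]: print(n,ray(p,uv,10).round(1))
E
```

```text
hi-300 [602.9 -96.6  88.2] [[-0.6, 0.1], [-0.8, -0.2]]
hi35 [640.  230.9  80.4] [[-0.3, 0.1], [-0.2, -0.1]]
barA [473.7 124.3 194. ] [[3.9, -2.2], [4.1, 2.2]]
barB [487.8 193.  183. ] [[-4.6, 2.5], [-4.3, -2.4]]
king? rook top [638.6 328.5  58.5] [[-0.3, 0.1], [-0.2, -0.1]]
clamp top corner -y [553.7 132.1 165.1] [[2.3, -1.0], [2.4, 1.0]]
armfar [488.9 160.4 114.5] [[-1.1, 0.5], [-1.1, -0.5]]
base far35 [690.7 255.   10. ]
base near35 [507.4 276.6  10. ]
base far-300 [650.  -94.1  10. ]
near-300 [468.8 -92.7  10. ]
far-300 [ 647.7 -113.4   10. ]
far35 [693.8 242.   10. ]
near35 [508.4 262.5  10. ]
```

```bash
cat >> h.py <<'E'
def frame(yaw): return (R.from_euler('z',yaw,degrees=True)*R.from_euler('y',-30,degrees=True)).as_matrix()
E
python3 - <<'E'
from h import *
S,D=P("scene0"),P("side0")
s=lambda x,y:np.array([265+x/4,160+y/4]);d=lambda x,y:np.array([260+x/4,130+y/4])
B=frame(-6.3);mid=np.array([621.5,67,84.3]);O=mid-B@[101,-132.5,0]
print("O",O)
for n,a,b in[("barA",s(368,157),d(148,80)),("barB",s(435,202),d(98,87)),("barM",s(401,180),d(124,84)),("stem",s(365,235),d(163,145)),("stick top-y far",s(215,168),d(247,370))]:
    X,r=tri([(S,a),(D,b)]);print(n,X.round(1),(B.T@(X-O)).round(1),r)
for n,p,uv in [("stick face corners",D,[d(170,357),d(215,345),d(207,396),d(247,370)])]:
    pass
pr=lambda p,x:(lambda q:(q[:2]/q[2]).round(1))(p@np.r_[O+B@np.array(x,float),1])
for x in [(20,-60,157),(101,-300,0),(-21,-300,0),(101,35,0),(-21,35,0),(66+20,-77,96),(-6,-43,96)]:
    u,v=pr(S,x),pr(D,x);print(x,(u-[265,160])*4,(v-[260,130])*4)
E
```

```text
O [549.099457   208.29812941  33.8       ]
barA [497.6 137.8 199.9] [ 45.4 -75.8 165.6] [[-0.4, 0.2], [-0.4, -0.2]]
barB [462.3 180.  176.3] [ -0.8 -37.6 165. ] [[0.0, -0.0], [0.0, 0.0]]
barM [480.8 159.1 187.8] [ 22.8 -56.4 164.6] [[-0.3, 0.2], [-0.3, -0.2]]
stem [506.  152.5 140.2] [ 21.4 -60.2 110.5] [[-0.9, 0.4], [-0.9, -0.4]]
stick top-y far [536.3 -56.2  80.7] [  37.6 -264.3   32.5] [[-4.2, 1.3], [-5.4, -1.9]]
(20, -60, 157) [395.2 187.2] [124.8  95.2]
(101, -300, 0) [106.  162.8] [335.6 389.6]
(-21, -300, 0) [218.8 199.2] [173.2 464.8]
(101, 35, 0) [252.8 410.4] [318.4 152. ]
(-21, 35, 0) [382.  441.2] [192.  216.8]
(86, -77, 96) [276.4 218.8] [242.8 129.2]
(-6, -43, 96) [388.4 273.6] [140.4 163.6]
```

```bash
cat >> h.py <<'E'
YAW=-6.3;O=np.array([549.1,208.3,37.0]);B=frame(YAW)
def goal(b,ang=0,B=None,Oo=None):
    """TCP pose for grasp point at bed coords b, tool z=-Bz, tool y at ang deg (ccw from bed x)"""
    B=globals()['B'] if B is None else B; Oo=O if Oo is None else Oo
    a=np.radians(ang);y=B@[np.cos(a),np.sin(a),0];z=-B[:,2]
    return Oo+B@np.array(b,float)-163*z, R.from_matrix(np.c_[np.cross(y,z),y,z])
def delta(b,ang=0,**k):
    from workcell import readout
    o=readout.get_obs();p,r=goal(b,ang,**k)
    dr=np.degrees((r*R.from_rotvec(o["orientation"]).inv()).as_rotvec())
    print("dpos/50",((p-o["ee_pos"])/50).round(3),"drot/4",(dr/4).round(3),"F",o["ft_force"].round(1),"w",round(o["width"],1),"t",round(o["t"],2),"q",o["qpos"].round(2))
E
python3 -c "
from h import *
print(goal((20,-270,120))[0]);delta((20,-270,120))"
```

```text
[396.04216956 -46.44270697 292.08518927]
dpos/50 [  2.795 -12.324  -2.238] drot/4 [  3.982  -6.972 -17.58 ] F [ 0.  -0.3  0.4] w 87.4 t 0.1 q [ 1.13  0.42  1.63  0.    1.09 -0.02]
```

Request:
step_arm(
  targets=[
    [[0.14,-0.62,0,0.2,-0.35,-0.88,1],[0.14,-0.62,0,0.2,-0.35,-0.88,1],[0.14,-0.62,0,0.2,-0.35,-0.88,1],[0.14,-0.62,0,0.2,-0.35,-0.88,1],[0.14,-0.62,0,0.2,-0.35,-0.88,1]],
  ],
)

```text
t: 0.72
ee_pos: [291.5, 413.8, 404.4]
orientation: [1.086, 2.832, 0.142]
ft_force: [1.2, 0.5, -0.3]
width: 88.1
grasp_force: 0.0
```

Request:
step_arm(
  targets=[
    [[0.14,-0.62,0,0.2,-0.35,-0.88,1],[0.14,-0.62,0,0.2,-0.35,-0.88,1],[0.14,-0.62,0,0.2,-0.35,-0.88,1],[0.14,-0.62,0,0.2,-0.35,-0.88,1],[0.14,-0.62,0,0.2,-0.35,-0.88,1]],
  ],
)

```text
t: 1.35
ee_pos: [326.4, 258.9, 404.5]
orientation: [1.456, 2.534, 0.272]
ft_force: [-0.7, 0.6, -0.3]
width: 88.0
grasp_force: 0.0
```

Request:
step_arm(
  targets=[
    [[0.14,-0.62,0,0.2,-0.35,-0.88,1],[0.14,-0.62,0,0.2,-0.35,-0.88,1],[0.14,-0.62,0,0.2,-0.35,-0.88,1],[0.14,-0.62,0,0.2,-0.35,-0.88,1],[0.14,-0.62,0,0.2,-0.35,-0.88,1]],
  ],
)

```text
t: 1.98
ee_pos: [361.3, 103.9, 404.6]
orientation: [1.768, 2.187, 0.388]
ft_force: [-0.8, 0.9, -0.2]
width: 88.1
grasp_force: 0.0
```

Request:
step_arm(
  targets=[
    [[0.14,-0.62,-0.2,0.2,-0.35,-0.88,1],[0.14,-0.62,-0.2,0.2,-0.35,-0.88,1],[0.14,-0.62,-0.2,0.2,-0.35,-0.88,1],[0.14,-0.62,-0.2,0.2,-0.35,-0.88,1],[0.14,-0.62,-0.2,0.2,-0.35,-0.88,1]],
  ],
)

```text
t: 2.6
ee_pos: [396.4, -51.1, 354.3]
orientation: [2.02, 1.802, 0.488]
ft_force: [0.0, 0.3, -0.1]
width: 88.1
grasp_force: 0.0
```

```bash
python3 - <<'E'
from h import *
from workcell import get_image
delta((20,-270,120))
im=get_image("wrist");cv2.imwrite("pics/w1.png",im["pixels"][:,:,::-1]);np.savez("w1.npz",**im)
print((-im["extrinsics"][:3,:3].T@im["extrinsics"][:3,3]).round(0),im["intrinsics"][0,0])
E
```

```text
dpos/50 [-0.006  0.094 -1.245] drot/4 [-0.003  0.059  0.054] F [ 0.   0.3 -0.1] w 88.1 t 2.6 q [-0.17  0.11  2.28  0.12  0.22 -0.17]
[416.  31. 337.] 307.3176855747611
```

View pics/w1.png

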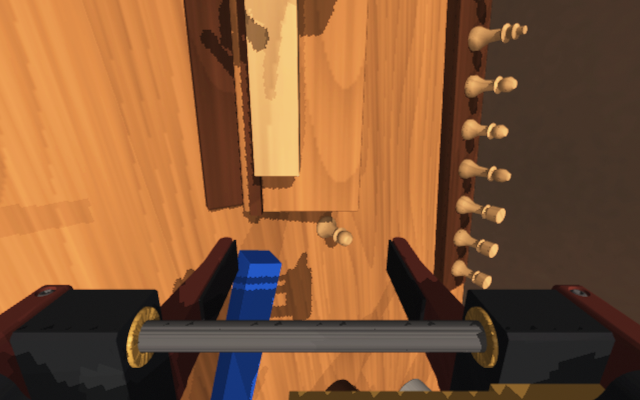

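The wrist view looks along the bed: the stick's -y end lies at (254,176)-(299,175), the bed's end edge at v=211 with its high corner at (358,211), and the pawn at (332,232).

```bash
python3 - <<'E'
from h import *
W,S,D=P("w1"),P("scene0"),P("side0")
def bedray(uv,z,p=W):
    Q=p@np.r_[np.c_[B,O],[[0,0,0,1]]];return ray(Q,uv,z).round(1)
print("hi corner(101,-300,0)",bedray((358,211),0)," hi edge up",bedray((365,60),0),"ledge-end top inner",bedray((262,212),0))
print("stick",bedray((254,176),40),bedray((299.5,175.5),40),bedray((298,20),40),bedray((246,20),40))
print("ledge outer/inner top",bedray((238,80),12),bedray((246,80),12))
s=lambda x,y:np.array([265+x/4,160+y/4]);d=lambda x,y:np.array([260+x/4,130+y/4])
print(tri([(W,(358,211)),(D,d(338,385)),(S,s(110,160))]),"pred",O+B@[101,-300,0])
# base board dark left edge direction & pawn
print("pawn",ray(W,(325,228),0),"yaw from stick edge: see x difference")
E
```

```text
hi corner(101,-300,0) [ 103.5 -302.5    0. ]  hi edge up [ 103.8 -152.     0. ] ledge-end top inner [  -1.1 -303.     0. ]
stick [   0.3 -253.8   40. ] [  42.  -253.5   40. ] [  42.9 -127.8   40. ] [   1.7 -127.7   40. ]
ledge outer/inner top [ -14.1 -169.9   12. ] [  -6.8 -169.9   12. ]
(array([602.78299427, -99.72518861,  88.76705364]), [[-1.7, -1.5], [-0.7, -0.2], [-1.0, -0.4]]) pred [603.12004589 -99.48658944  87.5       ]
pawn [ 613.54780822 -158.2411064     0.        ] yaw from stick edge: see x difference
```

```bash
sed -i 's/^YAW=.*/YAW=-6.3;O=np.array([547.6,208.5,39.6]);B=frame(YAW)/' h.py; python3 -c "
from h import *
delta((18,-276,80));delta((18,-276,31)); print(B.round(3).tolist())"
```

```text
dpos/50 [ 0.302 -0.026 -1.891] drot/4 [-0.004  0.069  0.101] F [ 1.2  0.5 -0.6] w 87.7 t 2.65 q [-0.17  0.11  2.28  0.13  0.22 -0.17]
dpos/50 [ 0.789 -0.079 -2.739] drot/4 [-0.004  0.069  0.101] F [ 1.2  0.5 -0.6] w 87.7 t 2.65 q [-0.17  0.11  2.28  0.13  0.22 -0.17]
[[0.861, 0.11, -0.497], [-0.095, 0.994, 0.055], [0.5, 0.0, 0.866]]
```

Request:
step_arm(
  targets=[
    [[0.06,-0.01,-0.38,0,0.01,0.02,0],[0.06,-0.01,-0.38,0,0.01,0.02,0],[0.06,-0.01,-0.38,0,0.01,0.02,0],[0.06,0,-0.38,0,0.01,0.02,0],[0.06,0,-0.37,0,0.01,0.02,0]],
  ],
)

```text
t: 3.28
ee_pos: [422.2, -62.2, 287.6]
orientation: [2.041, 1.848, 0.476]
ft_force: [-0.5, 0.4, 0.3]
width: 41.6
grasp_force: 0.0
```

```bash
python3 -c "
from h import *
delta((18,-276,80));delta((18,-276,31))"
```

```text
dpos/50 [-0.202  0.159 -0.572] drot/4 [-0.285 -0.507 -0.216] F [-0.5  0.4  0.3] w 41.6 t 3.27 q [-0.19  0.3   2.26  0.58  0.11 -0.65]
dpos/50 [ 0.285  0.106 -1.421] drot/4 [-0.285 -0.507 -0.216] F [-0.5  0.4  0.3] w 41.6 t 3.27 q [-0.19  0.3   2.26  0.58  0.11 -0.65]
```

```bash
cat >> h.py <<'E'
def dvert(b,up,tilt=0):
    """tool tilted `tilt` deg only; tip `up` mm above bed point b"""
    from workcell import readout
    o=readout.get_obs();F=(R.from_euler('z',YAW,degrees=True)*R.from_euler('y',-tilt,degrees=True)).as_matrix()
    r=R.from_matrix(np.c_[F[:,1],F[:,0],-F[:,2]])
    p=O+B@np.array(b,float)+[0,0,up]+182*F[:,2]
    dr=np.degrees((r*R.from_rotvec(o["orientation"]).inv()).as_rotvec())
    tip=o["ee_pos"]+182*R.from_rotvec(o["orientation"]).as_matrix()[:,2]
    print("dpos/50",((p-o["ee_pos"])/50).round(3),"drot/4",(dr/4).round(3),"F",o["ft_force"].round(1),"M",o["moment"].round(2),"w",round(o["width"],1),"t",round(o["t"],2),"q",o["qpos"].round(2),"tip bed",(B.T@(tip-O)).round(1))
E
python3 -c "
from h import *
dvert((18,-276,0),60,5);dvert((18,-276,0),16,5)"
```

```text
dpos/50 [ 1.898 -0.072  0.045] drot/4 [ 0.358  5.71  -0.162] F [-0.5  0.4  0.3] M [-0.1   0.28  0.03] w 41.6 t 3.27 q [-0.19  0.3   2.26  0.58  0.11 -0.65] tip bed [  35.  -279.    80.5]
dpos/50 [ 1.898 -0.072 -0.835] drot/4 [ 0.358  5.71  -0.162] F [-0.5  0.4  0.3] M [-0.1   0.28  0.03] w 41.6 t 3.27 q [-0.19  0.3   2.26  0.58  0.11 -0.65] tip bed [  35.  -279.    80.5]
```

Request:
step_arm(
  targets=[
    [[0.32,0,0.1,0.06,0.95,-0.03,0],[0.32,0,0.1,0.06,0.95,-0.03,0],[0.32,-0.02,0,0.06,0.95,-0.03,0],[0.32,-0.02,0,0.06,0.95,-0.03,0],[0.32,-0.02,0,0.06,0.95,-0.03,0]],
  ],
)

```text
t: 3.9
ee_pos: [498.8, -64.4, 296.8]
orientation: [2.245, 2.015, 0.181]
ft_force: [0.0, -0.1, -0.1]
width: 0.7
grasp_force: 0.0
```

```bash
python3 -c "
from h import *
dvert((18,-276,0),16,5)"
```

```text
dpos/50 [ 0.364 -0.029 -1.017] drot/4 [-0.003  1.179 -0.035] F [ 0.  -0.1 -0.1] M [-0.03  0.17  0.06] w 0.7 t 3.9 q [-0.16  0.39  2.02  0.03  0.57 -0.07] tip bed [  49.4 -274.8   61.3]
```

Request:
step_arm(
  targets=[
    [[0.08,-0.01,-0.2,0,0.25,-0.01,0],[0.08,-0.01,-0.2,0,0.25,-0.01,0],[0.07,-0.01,-0.2,0,0.25,-0.01,0],[0.07,0,-0.2,0,0.25,0,0],[0.06,0,-0.2,0,0.2,0,0]],
  ],
)

```text
t: 4.53
ee_pos: [516.5, -66.0, 246.0]
orientation: [2.291, 2.052, 0.09]
ft_force: [0.5, 0.5, 0.2]
width: 0.5
grasp_force: 0.0
```

Request:
step_arm(
  targets=[
    [[0.01,0.1,0,0,0,0,0],[0.01,0.1,0,0,0,0,0],[0.01,0.1,0,0,0,0,0],[0.01,0.1,0,0,0,0,0],[0.01,0.1,0,0,0,0,0]],
  ],
)

```text
t: 5.15
ee_pos: [519.1, -40.7, 247.1]
orientation: [2.29, 2.051, 0.092]
ft_force: [0.9, -1.4, -0.7]
width: 0.3
grasp_force: 0.7
```

```bash
python3 -c "
from h import *
dvert((18,-230,0),16,5)"
```

```text
dpos/50 [ 0.059  0.411 -0.023] drot/4 [-0.003  0.029 -0.005] F [ 0.9 -1.4 -0.7] M [-0.31  0.03 -0.02] w 0.3 t 5.15 q [-0.1   0.51  1.98 -0.    0.57  0.01] tip bed [  26.3 -250.7   15.1]
```

Request:
step_arm(
  targets=[
    [[-0.02,0.08,-0.01,0,0,0,0],[-0.02,0.08,-0.01,0,0,0,0],[-0.02,0.08,-0.01,0,0,0,0],[-0.02,0.08,-0.01,0,0,0,0],[0.01,0.05,0,0,0,0,0]],
  ],
)

```text
t: 5.78
ee_pos: [515.2, -22.2, 244.7]
orientation: [2.29, 2.052, 0.091]
ft_force: [0.6, -1.7, -0.4]
width: 0.4
grasp_force: 1.1
```

Request:
step_arm(
  targets=[
    [[0.0,0.02,0,0,0,0,0],[0.0,0.02,0,0,0,0,0],[0.0,0.02,0,0,0,0,0],[0.0,0.02,0,0,0,0,0],[0.0,0.02,0,0,0,0,0]],
  ],
)

```text
t: 6.4
ee_pos: [515.3, -19.7, 244.8]
orientation: [2.287, 2.051, 0.087]
ft_force: [-0.9, -29.8, 1.4]
width: 0.2
grasp_force: 14.5
```

```bash
python3 -c "
from h import *
dvert((18,-230,0),16,5)"
```

```text
dpos/50 [ 0.135 -0.008  0.023] drot/4 [ 0.045  0.012 -0.017] F [ -0.9 -29.8   1.4] M [-4.62  0.13 -0.47] w 0.2 t 6.4 q [-0.06  0.51  1.99 -0.01  0.56  0.06] tip bed [  19.8 -230.9   16.2]
```

Force rose to 30 N at tip y ≈ -231 (end at about -221), so the stick is butted. Backing off and lifting.

Request:
step_arm(
  targets=[
    [[0,-0.04,0,0,0,0,0],[0,-0.06,0,0,0,0,0],[0,-0.2,0,0,0,0,0],[0,-0.3,0.3,0,0,0,0],[0,-0.1,0.8,0,0,0,0]],
  ],
)

```text
t: 7.02
ee_pos: [514.8, -53.6, 299.7]
orientation: [2.293, 2.053, 0.088]
ft_force: [0.3, -0.7, 0.4]
width: 0.5
grasp_force: 0.0
```

Request:
step_arm(
  targets=[
    [[0,0,0.7,0,0,0,1],[-0.2,0,0.7,0,0,0,1],[-0.4,0,0.5,0,-0.5,0,1],[-0.4,0,0.2,0,-0.8,0,1],[-0.4,0,0,0,-0.8,0,1]],
  ],
)

```text
t: 7.65
ee_pos: [444.9, -53.1, 406.8]
orientation: [2.208, 1.977, 0.256]
ft_force: [0.5, 0.5, -0.5]
width: 46.8
grasp_force: 0.0
```

```bash
python3 -c "
from h import *
from workcell import get_image
delta((20,-60,210),0);delta((20,-60,210),50)
im=get_image('wrist');cv2.imwrite('pics/w2.png',im['pixels'][:,:,::-1]);np.savez('w2.npz',**im)"
```

```text
dpos/50 [-1.441  4.41  -0.683] drot/4 [-0.676 -4.024 -0.052] F [ 0.5  0.5 -0.5] w 46.8 t 7.65 q [-0.15  0.11  2.07  0.04  0.72 -0.07]
dpos/50 [-1.441  4.41  -0.683] drot/4 [-5.285 -3.352 11.594] F [ 0.5  0.5 -0.5] w 46.8 t 7.65 q [-0.15  0.11  2.07  0.04  0.72 -0.07]
```

View pics/w2.png

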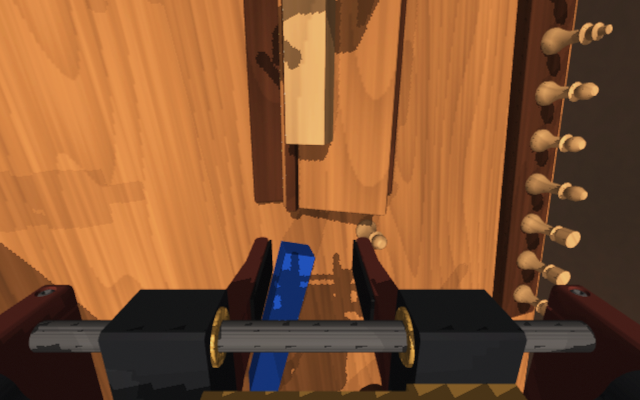

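The stick lies parallel to the ledge, its end at (286..324,143). Moving to where the wrist camera looks down on the handle.

Request:
step_arm(
  targets=[
    [[-0.35,0.6,0.1,-0.14,-0.8,0,1],[-0.35,0.6,0,-0.14,-0.8,0,1],[-0.35,0.61,-0.1,-0.14,-0.8,0,1],[-0.35,0.61,-0.2,-0.14,-0.8,0,1],[-0.35,0.61,-0.2,-0.14,-0.8,0,1]],
  ],
)

```text
t: 8.32
ee_pos: [359.7, 96.1, 386.3]
orientation: [2.023, 1.816, 0.473]
ft_force: [-0.4, 0.9, -0.4]
width: 87.8
grasp_force: 0.0
```

```bash
python3 -c "
from h import *
from workcell import get_image
delta((20,-130,225),0);delta((20,-60,210),50)
im=get_image('wrist');cv2.imwrite('pics/w3.png',im['pixels'][:,:,::-1]);np.savez('w3.npz',**im)"
```

```text
dpos/50 [-0.04   0.052 -0.015] drot/4 [ 0.034 -0.155 -0.021] F [-0.4  0.9 -0.4] w 87.8 t 8.32 q [ 0.3   0.    2.29 -0.5   0.42  0.82]
dpos/50 [ 0.263  1.427 -0.274] drot/4 [-6.121  0.549 10.836] F [-0.4  0.9 -0.4] w 87.8 t 8.32 q [ 0.3   0.    2.29 -0.5   0.42  0.82]
```

View pics/w3.png

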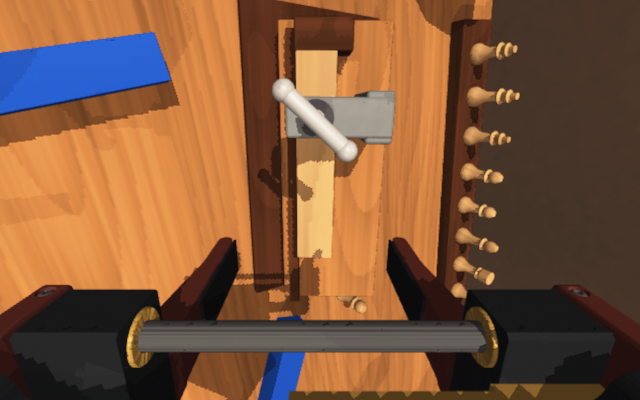

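The wrist view shows the T-bar from (283,89) to (347,151) with its middle at about (315,120), the arm at v 92..140, and the stick end against the stop at v≈50.

```bash
python3 - <<'E'
from h import *
W,S,D=P("w3"),P("scene0"),P("side0")
T=np.r_[np.c_[B,O],[[0,0,0,1]]]
br=lambda uv,z:ray(W@T,uv,z).round(1)
im=cv2.imread("pics/w3.png");m=(cv2.cvtColor(im,cv2.COLOR_BGR2HSV)[:,:,1]<40)&(im.min(2)>150);m[:, :260]=0;m[:,370:]=0;m[200:]=0
n,l,st,c=cv2.connectedComponentsWithStats(m.astype(np.uint8));i=1+st[1:,4].argmax();ys,xs=np.nonzero(l==i)
print(st[i],c[i],cv2.minAreaRect(np.c_[xs,ys].astype(np.float32)))
for z in(154,161):
    a,b=br((283,89),z),br((347,151),z);print(z,a,b,"mid",br((315,120),z),"len",np.hypot(*(a-b)[:2]),"q",np.arctan2(-(b-a)[1],(b-a)[0]), (b-a))
s=lambda x,y:np.array([265+x/4,160+y/4]);d=lambda x,y:np.array([260+x/4,130+y/4])
X,r=tri([(W,(315,120)),(S,s(401,180)),(D,d(124,84))]);print("mid",X,B.T@(X-O),r)
print("stick end",br((316,257),40),br((297,257),40),br((333,257),40),"stop end",br((316,50),40),"stop far",br((320,20),34),"bed far",br((390,22),0),br((378,296),0))
print("arm/post",br((386,92),96),br((386,142),96),br((288,96),96),br((288,136),96))
E
```

```text
[ 274   79   83   81 1658] [315.04523522 118.49396864] ((315.2582092285156, 118.74986267089844), (107.48896026611328, 17.77960777282715), 44.06081008911133)
154 [  1.  -39.8 154. ] [ 44.1 -79.9 154. ] mid [ 22.  -59.3 154. ] len 58.86951672979829 q 0.7493560857997358 [ 43.1 -40.1   0. ]
161 [  1.7 -40.1 161. ] [ 43.4 -78.8 161. ] mid [ 22.  -58.9 161. ] len 56.89094831341801 q 0.7481020331777812 [ 41.7 -38.7   0. ]
mid [480.67213971 157.55694974 187.97086434] [ 21.41549104 -57.97968555 158.95967741] [[-0.8, -1.7], [-0.5, -0.2], [-0.3, 0.0]]
stick end [  23.9 -221.9   40. ] [   1.4 -222.    40. ] [  44.1 -221.7   40. ] stop end [22.5  0.2 40. ] stop far [26.2 27.1 34. ] bed far [100.3  33.    0. ] [ 110.5 -302.6    0. ]
arm/post [ 80.6 -39.6  96. ] [ 83.7 -80.5  96. ] [ -0.7 -42.9  96. ] [ -1.4 -75.6  96. ]
```

```bash
python3 -c "
from h import *
delta((21,-59.5,200),47);delta((21,-59.5,157),47)"
```

```text
dpos/50 [ 0.414  1.399 -0.413] drot/4 [-5.781  0.51  10.228] F [-1.1 -1.1 -1.7] w 87.8 t 8.38 q [ 0.3   0.    2.29 -0.51  0.42  0.84]
dpos/50 [ 0.842  1.351 -1.158] drot/4 [-5.781  0.51  10.228] F [-1.1 -1.1 -1.7] w 87.8 t 8.38 q [ 0.3   0.    2.29 -0.51  0.42  0.84]
```

Request:
step_arm(
  targets=[
    [[0.03,0.09,-0.02,-0.39,0.03,0.68,1],[0.03,0.09,-0.02,-0.39,0.03,0.68,1],[0.03,0.09,-0.02,-0.39,0.03,0.68,1],[0.03,0.09,-0.02,-0.39,0.03,0.68,1],[0.03,0.09,-0.02,-0.39,0.03,0.68,1]],
  ],
)

```text
t: 9.0
ee_pos: [367.8, 118.2, 380.8]
orientation: [1.73, 2.052, 0.389]
ft_force: [-0.5, 0.3, -0.4]
width: 87.6
grasp_force: 0.0
```

Request:
step_arm(
  targets=[
    [[0.03,0.09,-0.03,-0.39,0.03,0.68,1],[0.03,0.09,-0.03,-0.39,0.03,0.68,1],[0.03,0.09,-0.03,-0.39,0.03,0.68,1],[0.03,0.09,-0.03,-0.39,0.03,0.68,1],[0.03,0.09,-0.03,-0.39,0.03,0.68,1]],
  ],
)

```text
t: 9.62
ee_pos: [375.1, 141.0, 373.2]
orientation: [1.418, 2.244, 0.304]
ft_force: [0.1, -0.3, 0.2]
width: 87.7
grasp_force: 0.0
```

Request:
step_arm(
  targets=[
    [[0.03,0.09,-0.03,-0.39,0.03,0.68,1],[0.03,0.1,-0.03,-0.39,0.03,0.68,1],[0.03,0.1,-0.03,-0.39,0.03,0.68,1],[0.03,0.1,-0.03,-0.39,0.03,0.68,1],[0.03,0.1,-0.03,-0.39,0.03,0.68,1]],
  ],
)

```text
t: 10.25
ee_pos: [382.6, 165.5, 365.7]
orientation: [1.088, 2.395, 0.216]
ft_force: [-0.5, -0.5, 0.2]
width: 87.9
grasp_force: 0.0
```

```bash
python3 -c "
from h import *
delta((21,-59.5,200),47);delta((21,-59.5,157),47)"
```

```text
dpos/50 [-0.077  0.036 -0.025] drot/4 [ 0.118  0.045 -0.076] F [-0.5 -0.5  0.2] w 87.9 t 10.25 q [ 0.46  0.13  2.22 -0.71  0.44  0.34]
dpos/50 [ 0.35  -0.011 -0.77 ] drot/4 [ 0.118  0.045 -0.076] F [-0.5 -0.5  0.2] w 87.9 t 10.25 q [ 0.46  0.13  2.22 -0.71  0.44  0.34]
```

Request:
step_arm(
  targets=[
    [[0.07,0,-0.15,0.03,0.01,-0.02,1],[0.07,0,-0.15,0.03,0.01,-0.02,1],[0.07,0,-0.16,0.03,0.01,-0.02,1],[0.07,0,-0.16,0.03,0.01,-0.02,1],[0.07,-0.01,-0.15,0,0,0,1]],
  ],
)

```text
t: 10.88
ee_pos: [400.3, 164.5, 326.7]
orientation: [1.105, 2.394, 0.224]
ft_force: [-0.4, -0.1, -0.4]
width: 87.8
grasp_force: 0.0
```

```bash
python3 -c "
from h import *
delta((21,-59.5,157),47)
from workcell import get_image
im=get_image('side');c=im['pixels'][100:220,230:370,::-1];cv2.imwrite('pics/s4.png',cv2.resize(c,(560,480),interpolation=cv2.INTER_CUBIC))"
```

```text
dpos/50 [-0.003  0.008  0.011] drot/4 [-0.028  0.002  0.054] F [-0.4 -0.1 -0.4] w 87.8 t 10.88 q [ 0.44  0.23  2.22 -0.87  0.35  0.51]
```

View pics/s4.png

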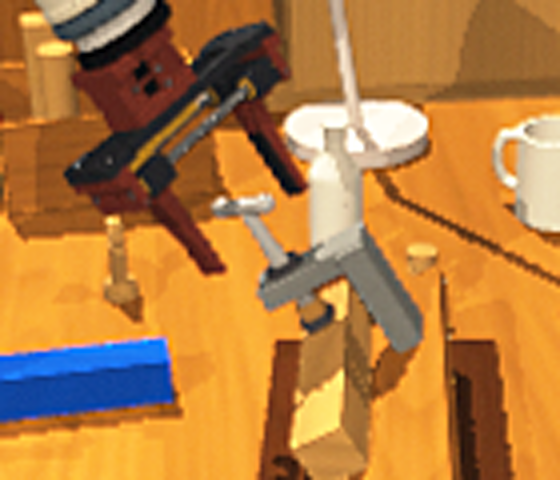

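The open fingers straddle the bar at (245,205) in the crop. Closing.

Request:
step_arm(
  targets=[
    [[0,0,0,0,0,0,0],[0,0,0,0,0,0,0],[0,0,0,0,0,0,0],[0,0,0,0,0,0,0],[0,0,0,0,0,0,0]],
  ],
)

```text
t: 11.55
ee_pos: [400.0, 164.7, 327.5]
orientation: [1.104, 2.393, 0.224]
ft_force: [0.2, 0.9, -0.4]
width: 41.5
grasp_force: 0.0
```

Request:
step_arm(
  targets=[
    [[0,0,0,0,0,0,0],[0,0,0,0,0,0,0],[0,0,0,0,0,0,0],[0,0,0,0,0,0,0],[0,0,0,0,0,0,0]],
  ],
)

```text
t: 12.18
ee_pos: [400.4, 165.0, 327.6]
orientation: [1.103, 2.393, 0.226]
ft_force: [3.0, 2.4, -1.5]
width: 10.7
grasp_force: 30.0
```

```bash
cat >> h.py <<'E'
def tq():
    from workcell import readout
    o=readout.get_obs();Rm=R.from_rotvec(o["orientation"]).as_matrix();y=B.T@Rm[:,1]
    g=B.T@(o["ee_pos"]+163*Rm[:,2]-O)
    print("axis torque (tool z)",round(float(Rm[:,2]@o["moment"]),3),"F bed",(B.T@o["ft_force"]).round(1),"F tool-xy",(Rm.T@o["ft_force"]).round(1),"M",(Rm.T@o["moment"]).round(2),"ang",round(float(np.degrees(np.arctan2(y[1],y[0]))),1),"grasp bed",g.round(1),"tilt err",(B.T@Rm[:,2]).round(3),"w",round(o["width"],1),"t",round(o["t"],2),"q",o["qpos"].round(2))
E
python3 -c "
from h import *
tq();print((-B[:,2]).round(3))"
```

```text
axis torque (tool z) -0.115 F bed [ 1.7  2.7 -2.7] F tool-xy [0.7 3.1 2.7] M [-0.44  0.27 -0.12] ang 46.8 grasp bed [ 21.6 -59.2 157.2] tilt err [ 0.001  0.001 -1.   ] w 10.7 t 12.18 q [ 0.44  0.23  2.22 -0.86  0.35  0.5 ]
[ 0.497 -0.055 -0.866]
```

Request:
step_arm(
  targets=[
    [[0.003,0,-0.005,0.497,-0.055,-0.866,0],[0.003,0,-0.005,0.497,-0.055,-0.866,0],[0.003,0,-0.005,0.497,-0.055,-0.866,0],[0.003,0,-0.005,0.497,-0.055,-0.866,0],[0.003,0,-0.005,0.497,-0.055,-0.866,0]],
  ],
)

```text
t: 12.8
ee_pos: [401.2, 165.0, 326.4]
orientation: [1.518, 2.184, 0.343]
ft_force: [2.2, 2.6, 1.8]
width: 11.1
grasp_force: 30.1
```

```bash
python3 -c "
from h import *
tq()"
```

```text
axis torque (tool z) -0.19 F bed [2.5 2.8 0.6] F tool-xy [ 1.4  3.5 -0.6] M [-0.3   0.35 -0.19] ang 26.7 grasp bed [ 21.7 -59.1 155.8] tilt err [ 0.001  0.001 -1.   ] w 11.1 t 12.8 q [ 0.44  0.23  2.22 -0.87  0.35  0.86]
```

Request:
step_arm(
  targets=[
    [[0.003,0,-0.005,0.497,-0.055,-0.866,0],[0.003,0,-0.005,0.497,-0.055,-0.866,0],[0.003,0,-0.005,0.497,-0.055,-0.866,0],[0.003,0,-0.005,0.497,-0.055,-0.866,0],[0.003,0,-0.005,0.497,-0.055,-0.866,0]],
  ],
)

```text
t: 13.42
ee_pos: [402.0, 165.0, 325.3]
orientation: [1.9, 1.912, 0.452]
ft_force: [2.2, 2.1, 1.1]
width: 10.9
grasp_force: 30.1
```

```bash
python3 -c "
from h import *
tq()"
```

```text
axis torque (tool z) -0.259 F bed [ 2.2  2.3 -0.1] F tool-xy [2.  2.5 0.1] M [-0.17  0.3  -0.26] ang 6.7 grasp bed [ 21.9 -59.1 154.4] tilt err [ 0.002  0.001 -1.   ] w 10.9 t 13.43 q [ 0.44  0.24  2.22 -0.88  0.35  1.22]
```

Request:
step_arm(
  targets=[
    [[0.003,0,-0.005,0.497,-0.055,-0.866,0],[0.003,0,-0.005,0.497,-0.055,-0.866,0],[0.003,0,-0.005,0.497,-0.055,-0.866,0],[0,0,0,0,0,0,0],[0,0,0,0,0,0,0]],
  ],
)

```text
t: 14.05
ee_pos: [402.4, 164.9, 324.5]
orientation: [2.107, 1.723, 0.513]
ft_force: [4.4, 2.7, 3.4]
width: 11.1
grasp_force: 30.0
```

```bash
python3 -c "
from h import *
tq()"
```

```text
axis torque (tool z) -0.164 F bed [5.2 3.2 0.9] F tool-xy [ 3.7  4.9 -0.8] M [-0.33  0.53 -0.16] ang -5.2 grasp bed [ 21.9 -59.1 153.5] tilt err [ 0.002  0.001 -1.   ] w 11.1 t 14.05 q [ 0.44  0.24  2.22 -0.88  0.34  1.43]
```

Request:
step_arm(
  targets=[
    [[0.003,0,-0.005,0.497,-0.055,-0.866,0],[0.003,0,-0.005,0.497,-0.055,-0.866,0],[0.003,0,-0.005,0.497,-0.055,-0.866,0],[0.003,0,-0.005,0.497,-0.055,-0.866,0],[0.003,0,-0.005,0.497,-0.055,-0.866,0]],
  ],
)

```text
t: 14.68
ee_pos: [403.2, 164.9, 323.4]
orientation: [2.421, 1.354, 0.608]
ft_force: [3.8, 1.5, 5.4]
width: 11.4
grasp_force: 30.1
```

```bash
python3 -c "
from h import *
tq()"
```

```text
axis torque (tool z) -0.291 F bed [5.9 1.9 2.9] F tool-xy [ 4.2  4.5 -2.9] M [-0.33  0.49 -0.29] ang -25.3 grasp bed [ 22.1 -59.1 152.2] tilt err [ 0.002  0.001 -1.   ] w 11.4 t 14.68 q [ 0.44  0.24  2.22 -0.89  0.34  1.78]
```

Request:
step_arm(
  targets=[
    [[0.003,0,-0.005,0.497,-0.055,-0.866,0],[0.003,0,-0.005,0.497,-0.055,-0.866,0],[0.003,0,-0.005,0.497,-0.055,-0.866,0],[0.003,0,-0.005,0.497,-0.055,-0.866,0],[0.003,0,-0.005,0.497,-0.055,-0.866,0]],
  ],
)

```text
t: 15.3
ee_pos: [404.0, 164.8, 322.3]
orientation: [2.677, 0.933, 0.688]
ft_force: [1.1, 0.5, 9.0]
width: 11.5
grasp_force: 30.2
```

```bash
python3 -c "
from h import *
tq()"
```

```text
axis torque (tool z) -0.389 F bed [5.3 0.6 7.3] F tool-xy [ 4.3  3.3 -7.3] M [-0.3   0.5  -0.39] ang -45.3 grasp bed [ 22.2 -59.2 150.8] tilt err [ 0.002  0.    -1.   ] w 11.5 t 15.3 q [ 0.44  0.25  2.22 -0.89  0.34  2.14]
```

```bash
python3 -c "
from h import *
from workcell import readout,get_image
v=[]
for i in range(8):
    get_image('side');o=readout.get_obs();v.append(round(float(R.from_rotvec(o['orientation']).as_matrix()[:,2]@o['moment']),3))
print(v,np.mean(v));tq()"
```

```text
[-0.374, -0.274, -0.305, -0.254, -0.256, -0.285, -0.29, -0.223] -0.28262499999999996
axis torque (tool z) -0.223 F bed [5.5 1.  5.9] F tool-xy [ 4.6  3.2 -5.9] M [-0.27  0.5  -0.22] ang -45.2 grasp bed [ 22.2 -59.2 150.8] tilt err [ 0.002  0.    -1.   ] w 11.5 t 15.7 q [ 0.44  0.25  2.22 -0.89  0.34  2.14]
```

Request:
step_arm(
  targets=[
    [[0.001,0,-0.002,0.25,-0.028,-0.433,0],[0.001,0,-0.002,0.25,-0.028,-0.433,0],[0.001,0,-0.002,0.25,-0.028,-0.433,0],[0.001,0,-0.002,0.25,-0.028,-0.433,0],[0.001,0,-0.002,0.25,-0.028,-0.433,0]],
  ],
)

```text
t: 16.32
ee_pos: [404.3, 164.7, 321.8]
orientation: [2.781, 0.706, 0.723]
ft_force: [4.4, -0.2, 6.3]
width: 11.4
grasp_force: 30.3
```

```bash
python3 -c "
from h import *
tq()"
```

```text
axis torque (tool z) -0.415 F bed [7.  0.3 3.3] F tool-xy [ 5.9  3.8 -3.3] M [-0.32  0.52 -0.42] ang -55.2 grasp bed [ 22.2 -59.2 150.2] tilt err [ 0.002  0.    -1.   ] w 11.4 t 16.32 q [ 0.44  0.25  2.22 -0.9   0.34  2.31]
```

Request:
step_arm(
  targets=[
    [[0.001,0,-0.002,0.2,-0.022,-0.346,0],[0.001,0,-0.002,0.2,-0.022,-0.346,0],[0.001,0,-0.002,0.2,-0.022,-0.346,0],[0.001,0,-0.002,0.2,-0.022,-0.346,0],[0.001,0,-0.002,0.2,-0.022,-0.346,0]],
  ],
)

```text
t: 16.95
ee_pos: [404.5, 164.6, 321.3]
orientation: [2.852, 0.516, 0.748]
ft_force: [3.3, -0.1, 7.3]
width: 11.2
grasp_force: 30.4
```

```bash
python3 -c "
from h import *
tq()"
```

```text
axis torque (tool z) -0.423 F bed [6.5 0.2 4.7] F tool-xy [ 5.9  2.8 -4.7] M [-0.37  0.62 -0.42] ang -63.2 grasp bed [ 22.2 -59.3 149.7] tilt err [ 0.002  0.    -1.   ] w 11.2 t 16.95 q [ 0.44  0.25  2.22 -0.9   0.34  2.46]
```

Torque now reads about 0.22 above free and has risen steadily over the last ~50°. Releasing and retreating along the screw axis.

Request:
step_arm(
  targets=[
    [[0,0,0,0,0,0,1],[0,0,0,0,0,0,1],[0,0,0,0,0,0,1],[0,0,0,0,0,0,1],[0,0,0,0,0,0,1]],
  ],
)

```text
t: 17.58
ee_pos: [403.9, 164.6, 320.5]
orientation: [2.854, 0.515, 0.745]
ft_force: [-0.4, -0.0, -0.1]
width: 57.8
grasp_force: 0.0
```

Request:
step_arm(
  targets=[
    [[-0.1,0.01,0.17,0,0,0,1],[-0.2,0.02,0.35,0,0,0,1],[-0.2,0.02,0.35,0,0,0,1],[-0.2,0.02,0.35,0,0,0,1],[-0.1,0.01,0.17,0,0,0,1]],
  ],
)

```text
t: 18.2
ee_pos: [363.7, 168.7, 390.9]
orientation: [2.854, 0.515, 0.747]
ft_force: [-0.3, 0.4, -0.3]
width: 87.6
grasp_force: 0.0
```

```bash
python3 -c "
from h import *
from workcell import get_image
tq()
a=[]
for n,(y,x) in(('scene',(160,265)),('side',(130,260))):
    c=get_image(n)['pixels'][y:y+150,x:x+130,::-1];a.append(cv2.resize(c,(390,450),interpolation=cv2.INTER_CUBIC))
cv2.imwrite('pics/f.png',np.hstack(a))"
```

```text
axis torque (tool z) -0.004 F bed [-0.5  0.3 -0.1] F tool-xy [-0.3 -0.5  0.1] M [ 0.15 -0.3  -0.  ] ang -63.3 grasp bed [ 21.3 -59.6 230.4] tilt err [ 0.001  0.001 -1.   ] w 87.6 t 18.2 q [ 0.5   0.05  2.23 -0.63  0.5   2.21]
```

View pics/f.png

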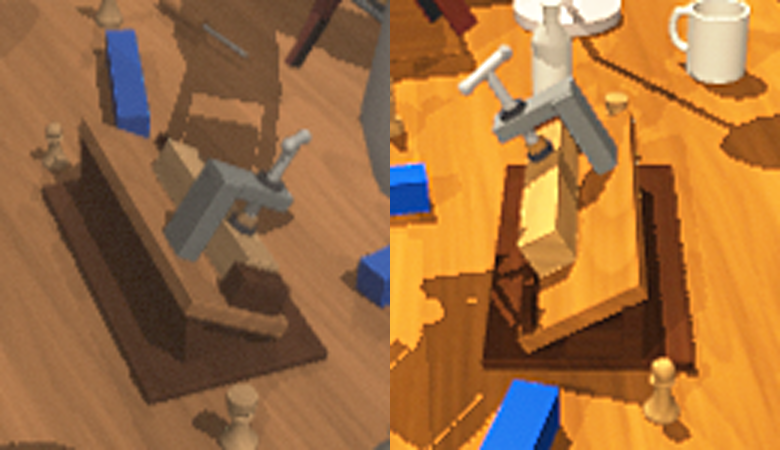

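The final view shows the wood butted against the stop (245,280) and along the ledge, with the foot down on it. The bystanders near the jig still stand and the gripper is clear. The unloaded torque reads 0, so the clamping reading holds.

```bash
python3 -c "
from workcell import ctrl
print(ctrl.close_job())"
```

```text
the job is handed in; nothing more can be done
None
```

I slid the wood against the stop, clamped it to about 0.22 N m above the free torque, let go of the handle and handed the job in at about 18 s; the hand-in returned no verdict.

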